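# Feed a relay module through the flap of the catch bin

## Robot

A 7-joint arm with a two-finger parallel gripper is mounted at the origin on the work surface. World frame = base frame: x ahead of the robot, y to its left, z up, the work surface at z = 0. Lengths are in m, angles in rad, forces in N, time in s.
With the tool pointing down it reaches from about 0.425 to 0.825 m from the base axis. Payload 3.6 kg.
Tool frame: the origin (TCP) lies where the fingers leave the gripper's body, on its centre line; the fingertips stand 73 mm ahead of it and the grasp point (between the pads) lies 54 mm ahead of it; z points along the fingers, y is the line along which they close (so a half turn about z gives the same grasp; the last joint's range is limited). The gripper opens to 85 mm and grips with 20 to 120 N. Pads are 22 mm wide; open, the fingers measure 114 mm over their backs; the gripper's body (76 mm by 85 mm) begins 54 mm behind the grasp point. The pads swing forward as they close: fully open they stand 13 mm farther back than shut.
Start: joints at [1.093, 0.615, -0.013, 1.423, 0.008, 1.103, -0.04], TCP at [0.283, -0.585, 0.304] pointing down, gripper open.
Joint ranges: [-3.12, 3.12], [-0.3, 2.06], [-1.34, 1.32], [0.26, 2.42], [-1.36, 4.5], [0.01, 1.98], [-2.84, 2.84]. Speed limits (rad/s): [2.79, 2.79, 3.14, 3.14, 3.14, 3.14, 3.14].

## Interface

Orientations are given as a unit quaternion [x, y, z, w].
In Python, from station import arm, snapshot, camera_info, ticket gives the robot as it stands. Calls block until the motion is done:
- arm.movep(position, orientation): joint-space move of the TCP to a pose.
- arm.line_to(position, velocity=0.15, ori=None): straight line of the TCP; ori=None keeps the orientation; velocity is the mean speed in m/s.
- arm.move_j(angles): joint-space move.
- arm.move_gripper(opening, effort=None): opening from 0.0 (shut) to 1.0 (fully open); effort is the grip in N (None keeps the last); returns when the fingers have stopped.
- arm.pause(seconds).
- arm.ik(position, orientation): joint angles nearest the present ones, or None.
- snapshot(name): name is "scene" or "top" or "wrist"; returns the picture (480x640x3 uint8, blue, green, red); there is no depth.
- camera_info(name): a dict with "fx", "fy", "cx", "cy" (pixels), "R" (3x3) and "t" (3): a world point X has camera coordinates R X + t; the wrist camera has in their place "T_tool_cam" (4x4, takes a point from camera to tool coordinates, whose origin is the TCP and whose axes are the flange's). Camera axes: x right, y down, z forward; pixel columns grow to the right and rows downward; lengths in m; the calibration is good to about 2 mm. A picture is of the moment at which its call begins: read the wrist's pose just before it. camera_info takes no time and is no camera call.
A pose or a line that the arm cannot do raises arm.MotionError and nothing moves.
- ticket.finish_job(): hands the job in; it is judged then, once.
Readings, each from a call of its own:
- arm.read_time(): time.
- arm.read_joint_positions(): joint angles.
- arm.read_dq(): joint speeds.
- arm.read_effort(): joint torques, N m.
- arm.read_tool_pos(): TCP position.
- arm.read_eef_rot(): TCP orientation.
- arm.read_ft_force(): force on the tool from outside, world axes, zero at the start.
- arm.read_wrist_torque(): the same for the moment, N m.
- arm.read_opening(): opening from 0.0 (shut) to 1.0 (fully open).
- arm.read_finger_force(): force on a finger pad.
Only numpy, scipy, OpenCV 4.12 (cv2) and the standard library are available. Lean on these libraries where they do the work, as an engineer would, in place of code of your own. Each camera call takes 0.05 s, during which the arm holds its last target. There are 200 camera calls.

## Task

Without picking it up, push the black relay module that lies on the steel feed deck along the lane beside the long red fence and out under the yellow gravity flap, so that the relay swings the flap open and slides down into the blue catch bin behind it. Then draw the fingers back out so that the flap swings shut behind the relay, and leave the spare relays, screw bins, screwdriver and can where they are.

Things in the scene. Friction and masses are not known exactly. Their poses are not given: they have to be found in the camera images.
- relay: the relay module to feed: black block, 56 mm along its x, 62 mm along its y, 38 mm tall, 0.18 to 0.34 kg, copper terminals on top, loose on the steel deck (slides under 1 to 3 N). Origin: centre of its underside, z up. Starts on the open right part of the deck, up to 60 mm short of the fence, before the rail, turned up to 0.35 rad from the feed direction.
- relay_mid (a point): centre of the relay module, 19 mm above its underside
- station: fixed feed station, bolted down. Origin on the bench (z = 0) straight below the flap's hinge, mid-lane; x = feed direction (away from the robot), y left, z up; all station points share these axes and station x, y below are from this origin. Steel deck: top 50 mm above the bench, x -200 to +33 mm, y -105 to +50 mm, open on the right before x = -75 mm.
- fence (a point): red fence along the left of the deck, its full length: this point is the middle of its inner face's lower edge (station x -83, y +37 mm). Fence 30 mm above the deck, 13 mm thick, smooth and slippery, as is the rail.
- rail (a point): short red rail on the right of the lane, 30 mm above the deck: this point is the near end of its inner face, on the deck (station x -47, y -37 mm). It runs to x = +33 mm; a flared lead-in goes from here out to about x -75, y -63 mm. The lane between fence and rail is 74 mm wide: the relay passes with its 62 mm side across it.
- hinge (a point): middle of the flap's hinge rod: 8 mm thick, across the lane, 125 mm above the bench (75 mm above the deck). Its two posts, 16 x 12 mm beside the lane, end at 129 mm; nothing stands above. The flap hangs from the rod. Fingers pass under the rod best with the tool tilted 30 to 45 degrees, fingertips leading along the feed.
- lip (a point): middle of the deck's far edge (station x +33 mm, 50 mm above the bench), beyond the hinge. The last 21 mm before it and the bin floor behind it, which slopes down 0.45 rad, are slippery aluminium. Once the relay's middle is past this lip it tips and slides down by itself, not before. Its rear is then 5 mm past the plane of the shut flap: fingertips must follow to there or up to 15 mm more.
- bin_slope (a point): middle of the sloping floor of the blue catch bin (station x +83, 26 mm above the bench). Bin open on top, inside 100 mm along the feed (from the lip) by 100 mm across, walls up to 85 mm above the bench. The relay comes to rest at the foot of the slope against the end wall, its centre about 95 mm beyond the hinge.
- flap (a joint): opening angle of the yellow flap in rad: 0 hangs shut, grows as its lower edge swings away from the robot into the bin, stop at 1.35. Yellow plastic, 35 g, it has only gravity to shut it (well under 1 s), and opens only that way. Plate 70 mm wide, 4 mm thick, lower edge 68 mm below the hinge rod (7 mm above the deck).
- spare_a: single spare relay module, same make and size as the one on the deck (56 x 62 x 38 mm), lying on the bench left of the fence; leave alone. Origin at the centre of its underside
- spare_c: lower relay module (56 x 62 x 38 mm) of a stack of two on the bench to the right; leave alone. Origin at the centre of its underside
- spare_b: upper relay module of that stack; leave alone. Origin at the centre of its underside
- driver: screwdriver lying on the bench to the right of the deck; leave alone. Origin at the underside, its x along the tool
- screw_bin_l: open blue bin full of screws, 160 x 100 x 70 mm, standing on the left of the bench; leave alone. Origin at the centre of its underside
- screw_bin_r: open blue bin full of screws, 160 x 100 x 70 mm, standing on the right of the bench; leave alone. Origin at the centre of its underside
- can: orange-labelled can, 60 mm diameter, 100 mm tall, on the left; leave alone. Origin at the centre of its underside
Not all that is in view belongs to the job. Leave any pink look-alike of the relay alone.

How it is judged:
By the outcome, as a careful person would: the job done as asked, in the order asked, and still so for the second after the job is handed in, with the robot touching nothing.
It also fails if it takes over 48 s, if anything falls off the work surface, if the arm or the gripper's body presses on something with over 40 N, if the wrist force passes 120 N, or if a joint passes its speed limit or range.

## Working session

There is one attempt and no reset: what is moved stays moved. The work goes in short steps, each a Python script; the robot and the scene stay as the last script left them, time stands still between calls to the robot, and variables do not carry over. Pictures are saved under pics/ and viewed, at most 10 in all, crops included, and the job is handed in when it is done.

```bash
mkdir -p pics; ls
python3 - <<'E'
from station import arm,snapshot,camera_info
import cv2,numpy as np
for n in("scene","top"):
    cv2.imwrite(f"pics/{n}0.png",snapshot(n)); c=camera_info(n); print(n,{k:np.round(np.array(v),4).tolist() for k,v in c.items()})
print(camera_info("wrist")); print(arm.read_time(),arm.read_eef_rot())
E
```

```text
pics
scene {'fx': 493.2326, 'fy': 493.2326, 'cx': 309.8902, 'cy': 241.7938, 'R': [[0.6203, 0.7843, -0.0105], [0.5136, -0.4163, -0.7502], [-0.5928, 0.46, -0.6611]], 't': [-0.3547, -0.2192, 1.5947]}
top {'fx': 595.1758, 'fy': 595.1758, 'cx': 325.1192, 'cy': 235.1168, 'R': [[-0.0169, -0.9998, -0.0057], [-0.9889, 0.0176, -0.1477], [0.1478, 0.0032, -0.989]], 't': [-0.0007, 0.5776, 1.773]}
{'fx': 344.7866829584301, 'fy': 344.7866829584301, 'cx': 318.35788265518966, 'cy': 240.5545015859052, 'T_tool_cam': array([[-1.06221808e-03, -9.58249639e-01, -2.85930938e-01,
         7.25987578e-02],
       [ 9.99999319e-01, -1.15587395e-03,  1.58774148e-04,
        -4.73213611e-04],
       [-4.82645394e-04, -2.85930575e-01,  9.58250214e-01,
        -6.98286092e-02],
       [ 0.00000000e+00,  0.00000000e+00,  0.00000000e+00,
         1.00000000e+00]])}
0.1 [ 9.74696715e-01  2.23528368e-01 -2.87726964e-04 -1.14026648e-03]
```

View pics/top0.png

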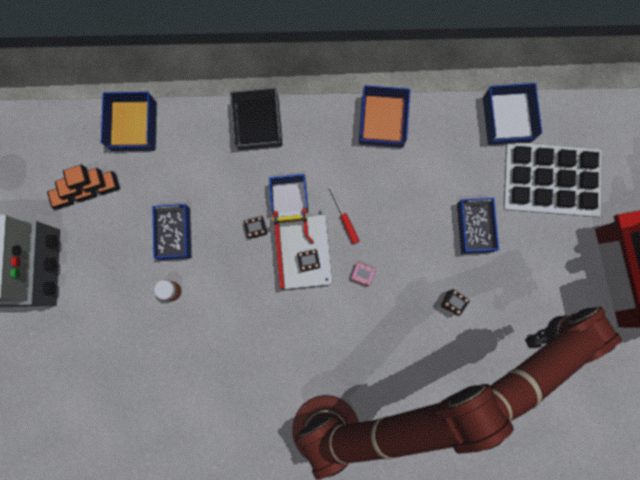

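View pics/scene0.png

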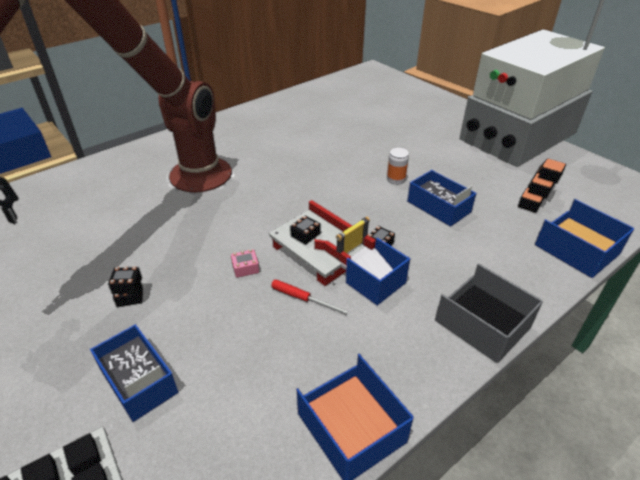

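The top view shows the deck at about cols 275–330, rows 215–290. The relay is at (308,261), the flap at (289,219), and the bin at (289,195). I'll enlarge this area.

```bash
python3 - <<'E'
import cv2
i=cv2.imread("pics/top0.png")[165:300,235:375]
cv2.imwrite("pics/crop.png",cv2.resize(i,None,fx=5,fy=4.4,interpolation=cv2.INTER_CUBIC) if 0 else cv2.resize(i[:, :],None,fx=4.4,fy=4.4,interpolation=cv2.INTER_CUBIC))
E
cat > h.py <<'E'
import numpy as np,cv2
from station import arm,snapshot,camera_info
from scipy.spatial.transform import Rotation as Ro
def ray(info,u,v,z,pose=None):
    d=np.array([(u-info["cx"])/info["fx"],(v-info["cy"])/info["fy"],1.])
    if pose is None: R=np.array(info["R"]).T; o=-R@np.array(info["t"])
    else:
        T=np.array(info["T_tool_cam"]); Rt=Ro.from_quat(pose[1]).as_matrix()
        R=Rt@T[:3,:3]; o=Rt@T[:3,3]+pose[0]
    d=R@d; return o+d*(z-o[2])/d[2]
E
```

```text
(no output)
```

View pics/crop.png

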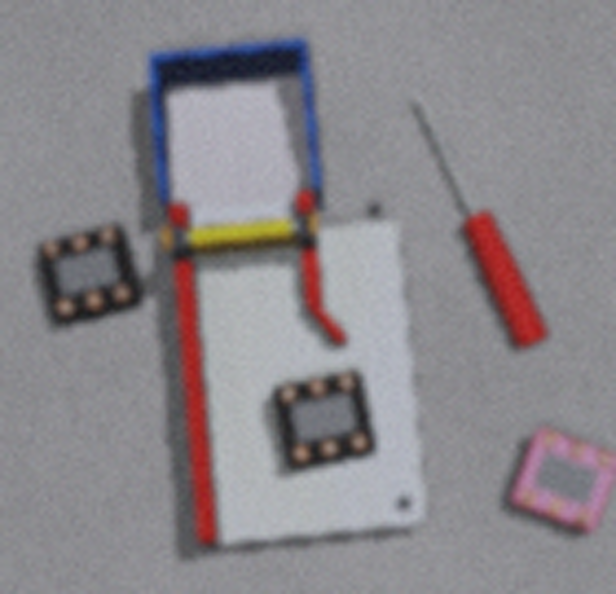

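The crop shows, in crop pixels:
- relay top corners at (276,390), (358,372), (372,455) and (292,468)
- flap bar centre at (244,234)
- inner edge of the fence top from (190,265) to (216,540)

I'll turn these into positions and move the wrist camera above.

```bash
cat >> h.py <<'E'
def quat(yaw,tilt):
    # tool x forward (yaw), z down, tips leading forward by tilt
    x=[np.cos(tilt),0,np.sin(tilt)];z=[np.sin(tilt),0,-np.cos(tilt)];y=np.cross(z,x)
    return (Ro.from_euler('z',yaw)*Ro.from_matrix(np.array([x,y,z]).T)).as_quat()
E
python3 - <<'E'
from h import *
c=camera_info("top")
P=lambda u,v,z:ray(c,235+u/4.4,165+v/4.4,z)[:2]
r=np.array([P(*p,.088) for p in [(276,390),(358,372),(372,455),(292,468)]])
print("relay",r.round(3).tolist(),r.mean(0),[np.linalg.norm(r[i]-r[i-1]).round(3) for i in range(4)])
h=P(244,234,.127);a=P(190,265,.08);b=P(216,540,.08)
yaw=np.arctan2(*(a-b)[::-1]);print("hinge",h,"fence",a,b,"yaw",yaw)
R=np.array([[np.cos(yaw),-np.sin(yaw)],[np.sin(yaw),np.cos(yaw)]])
print("st: relay",(r-h)@R,"fence",(a-h)@R,(b-h)@R)
q=quat(yaw,0)
t=h+R@[-.19,-.03]
arm.movep([t[0],t[1],.36],q)
p=(arm.read_tool_pos(),arm.read_eef_rot());im=snapshot("wrist");cv2.imwrite("pics/w1.png",im)
np.savez("w1.npz",p=p[0],q=p[1]);print(p,arm.read_time())
E
```

```text
relay [[0.517, 0.071], [0.528, 0.016], [0.472, 0.007], [0.464, 0.061]] [0.49511238 0.0388214 ] [np.float64(0.054), np.float64(0.056), np.float64(0.057), np.float64(0.054)]
hinge [0.61673857 0.08943229] fence [0.60440605 0.12930396] [0.41718995 0.11285083] yaw 0.08765789737421445
st: relay [[-0.1012031  -0.00941736]
 [-0.09486339 -0.06555352]
 [-0.15161508 -0.06915743]
 [-0.1546783  -0.01494657]] fence [-0.00879457  0.04079824] [-0.19673226  0.04079824]
(array([0.43040685, 0.04209474, 0.35992418]), array([9.99076268e-01, 4.29719567e-02, 4.81069076e-06, 1.45131801e-04])) 2.4583
```

View pics/w1.png

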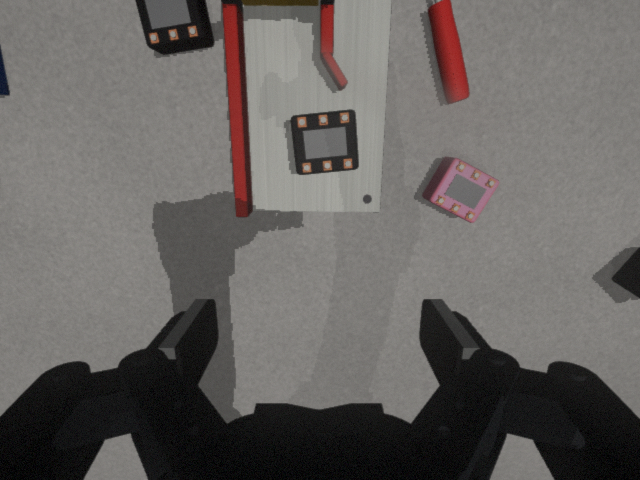

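The wrist view shows:
- relay top corners at (291,116), (355,110), (358,169) and (297,174)
- inner edge of the fence top from (243,5) to (252,213)
- deck corner at (380,212), with its right edge running up to (391,5)

Run:
```python
from h import *
d=np.load("w1.npz");c=camera_info("wrist")
P=lambda u,v,z:ray(c,u,v,z,(d['p'],d['q']))[:2]
r=np.array([P(*p,.088) for p in [(291,116),(355,110),(358,169),(297,174)]])
f0,f1=P(243,5,.08),P(252,213,.08); k=P(380,212,.05);k2=P(391,5,.05)
y1=np.arctan2(*(f0-f1)[::-1]);y2=np.arctan2(*(k2-k)[::-1]);print("yaw",y1,y2)
for yaw in(y1,y2):
    R=np.array([[np.cos(yaw),-np.sin(yaw)],[np.sin(yaw),np.cos(yaw)]])
    h=k-R@[-.2,-.105];print("hinge",h)
    print("fence y",(f0-h)@R,(f1-h)@R,"relay",((r-h)@R).round(4).tolist(),((r-h)@R).mean(0))
```

```text
yaw 0.07238001151139944 0.08380784772726944
hinge [0.62077915 0.09190641]
fence y [-0.01003712  0.03283418] [-0.1964439   0.03283418] relay [[-0.1019, -0.009], [-0.0959, -0.0686], [-0.1497, -0.0738], [-0.1553, -0.0144]] [-0.12570902 -0.04143059]
hinge [0.61940458 0.09409139]
fence y [-0.00847441  0.03065437] [-0.19486902  0.03278455] relay [[-0.1008, -0.0102], [-0.0955, -0.0697], [-0.1494, -0.0744], [-0.1542, -0.0149]] [-0.12498742 -0.0422837 ]
```

The relay is about 46 mm short of the fence and turned about 0.1 rad. I'll first slide it sideways onto the fence with closed fingers, which squares it up.

```bash
cat >> h.py <<'E'
H=np.array([.6185,.0908]);YAW=.08
RS=np.array([[np.cos(YAW),-np.sin(YAW)],[np.sin(YAW),np.cos(YAW)]])
def W(x,y,z): return np.append(H+RS@[x,y],z)
def tcp(x,y,z,tilt): # TCP for tip centre at station x,y, height z
    o=.073*np.array([np.sin(tilt),0,-np.cos(tilt)]); return W(x-o[0],y,z-o[2])
def F(): f=arm.read_ft_force(); return np.append(RS.T@f[:2],f[2])
E
python3 - <<'E'
from h import *
q=quat(YAW,0);x=-.125
arm.move_gripper(0.)
arm.movep(tcp(x,-.115,.13,0),q)
arm.line_to(tcp(x,-.115,.063,0),.15); f0=F(); print(f0)
arm.line_to(tcp(x,-.06,.063,0),.08);print(F()-f0)
for y in np.arange(-.056,-.030,.002):
    arm.line_to(tcp(x,y,.063,0),.04);f=F()-f0;print(round(y,3),f.round(1))
    if f[1]<-6:break
arm.line_to(tcp(x,y-.02,.063,0),.15)
arm.line_to(tcp(x,-.09,.17,0),.3)
arm.movep(tcp(-.23,-.0,.27,0),q)
p=(arm.read_tool_pos(),arm.read_eef_rot());im=snapshot("wrist");cv2.imwrite("pics/w2.png",im)
np.savez("w2.npz",p=p[0],q=p[1]);print(arm.read_time())
for t in(30,38,45):
  for X in(-.2,.012): print(t,X,arm.ik(tcp(X,.004,.066,np.radians(t)),quat(YAW,np.radians(t))))
E
```

```text
[-0.01629161  0.57777363  0.02915084]
[ 0.41399423 -0.81666389  0.73715028]
-0.056 [ 0.7 -1.5 -0. ]
-0.054 [-0.2 -1.5 -0.7]
-0.052 [ 0.4 -1.4 -0.5]
-0.05 [ 0.  -1.4 -0.6]
-0.048 [ 1.  -1.6 -0.3]
-0.046 [ 0.  -0.5 -0.3]
-0.044 [-0.1 -0.5 -0.2]
-0.042 [ 0.4 -1.1 -1.1]
-0.04 [ 0.2 -1.3 -1.2]
-0.038 [-0.4 -0.7 -0.1]
-0.036 [ 0.4 -3.  -0.1]
-0.034 [ 1.5 -5.5 -0.3]
-0.032 [ 1.9 -9.8 -0.1]
10.275
30 -0.2 None
30 0.012 [-0.33568399  0.7006142   0.17839337  2.08743898  3.39131126  0.16357965
  1.16437713]
38 -0.2 None
38 0.012 [-0.34685059  0.72807845  0.17740131  2.19168841  3.16809297  0.42676247
  1.36902687]
45 -0.2 None
45 0.012 [-0.35676919  0.77426541  0.17740891  2.27262609  3.11410723  0.67205707
  1.39947166]
```

View pics/w2.png

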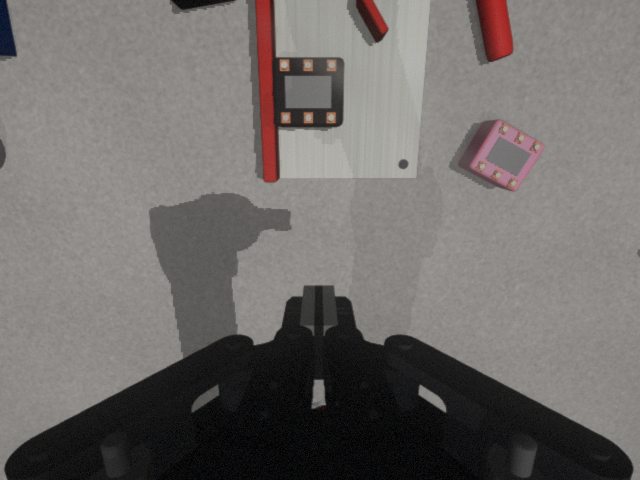

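The relay now sits square against the fence, with top corners at (274,58), (343,58), (344,127) and (275,127). The fence's inner top edge runs from (272,5) to (278,178). Next I'll check the lane position and where the tilted pose is reachable.

Run:
```python
from h import *
d=np.load("w2.npz");c=camera_info("wrist")
S=lambda u,v,z:((ray(c,u,v,z,(d['p'],d['q']))[:2]-H)@RS).round(4)
print("relay",[S(*p,.088).tolist() for p in [(274,58),(343,58),(344,127),(275,127)]])
print("fence",S(272,5,.08),S(278,178,.08),"deck corner",S(417,178,.05),S(430,10,.05))
for t in(0,10,20,30,35,40):
  print(t,[(X,None if (j:=arm.ik(tcp(X,.004,.066,np.radians(t)),quat(YAW,np.radians(t)))) is None else [j[3].round(2),j[4].round(2),j[5].round(2)]) for X in(-.18,-.15,-.12,-.1,-.08,-.06,0)])
```

```text
relay [[-0.0929, 0.0371], [-0.093, -0.0212], [-0.1485, -0.0232], [-0.1484, 0.0383]]
fence [-0.0515  0.0382] [-0.1943  0.0381] deck corner [-0.1979 -0.1029] [-0.046  -0.1024]
0 [(-0.18, [np.float64(2.16), np.float64(0.25), np.float64(0.41)]), (-0.15, [np.float64(2.08), np.float64(0.25), np.float64(0.47)]), (-0.12, [np.float64(2.0), np.float64(0.25), np.float64(0.52)]), (-0.1, [np.float64(1.95), np.float64(0.26), np.float64(0.56)]), (-0.08, [np.float64(1.89), np.float64(0.26), np.float64(0.6)]), (-0.06, [np.float64(1.83), np.float64(0.26), np.float64(0.63)]), (0, [np.float64(1.66), np.float64(0.27), np.float64(0.74)])]
10 [(-0.18, [np.float64(2.31), np.float64(0.31), np.float64(0.12)]), (-0.15, [np.float64(2.23), np.float64(0.31), np.float64(0.18)]), (-0.12, [np.float64(2.15), np.float64(0.31), np.float64(0.24)]), (-0.1, [np.float64(2.1), np.float64(0.31), np.float64(0.27)]), (-0.08, [np.float64(2.04), np.float64(0.31), np.float64(0.31)]), (-0.06, [np.float64(1.99), np.float64(0.32), np.float64(0.35)]), (0, [np.float64(1.82), np.float64(0.33), np.float64(0.46)])]
20 [(-0.18, None), (-0
[... 436 characters left out ...]
np.float64(2.38), np.float64(3.18), np.float64(0.39)]), (-0.08, [np.float64(2.33), np.float64(3.2), np.float64(0.35)]), (-0.06, [np.float64(2.28), np.float64(3.22), np.float64(0.3)]), (0, [np.float64(2.12), np.float64(3.35), np.float64(0.19)])]
35 [(-0.18, None), (-0.15, None), (-0.12, None), (-0.1, None), (-0.08, [np.float64(2.4), np.float64(3.14), np.float64(0.53)]), (-0.06, [np.float64(2.35), np.float64(3.15), np.float64(0.48)]), (0, [np.float64(2.19), np.float64(3.2), np.float64(0.35)])]
40 [(-0.18, None), (-0.15, None), (-0.12, None), (-0.1, None), (-0.08, None), (-0.06, [np.float64(2.41), np.float64(3.12), np.float64(0.67)]), (0, [np.float64(2.25), np.float64(3.14), np.float64(0.52)])]
```

My station estimate agrees to about 2 mm. The tilted pose is only reachable close to the gate. So I'll push with the tool vertical first, then retilt to 33° for the passage under the rod.

Run:
```python
from h import *
q=quat(YAW,0);y=.007
arm.movep(tcp(-.182,y,.11,0),q)
arm.move_gripper(.25)
arm.line_to(tcp(-.182,y,.065,0),.15); f0=F()
for x in np.arange(-.174,-.0619,.004):
    arm.line_to(tcp(x,y,.065,0),.06);f=F()-f0;print(round(x,3),f.round(1).tolist())
    if f[0]<-12:print("STOP");break
arm.line_to(tcp(x-.012,y,.065,0),.1)
arm.line_to(tcp(x-.03,y,.16,0),.3)
p=(arm.read_tool_pos(),arm.read_eef_rot());im=snapshot("wrist");cv2.imwrite("pics/w3.png",im)
np.savez("w3.npz",p=p[0],q=p[1]);print(arm.read_time())
t=np.radians(33)
for X,z in((-.08,.14),(-.08,.11),(-.08,.065),(.01,.065)):
    print(X,z,arm.ik(tcp(X,y,z,t),quat(YAW,t)))
```

```text
-0.174 [-1.1, 0.0, -0.2]
-0.17 [0.4, 0.1, -0.3]
-0.166 [-1.0, 0.3, 0.2]
-0.162 [-0.4, 0.2, -0.3]
-0.158 [-0.5, 0.8, 0.3]
-0.154 [-1.2, 0.1, -1.0]
-0.15 [-0.5, 0.2, -0.7]
-0.146 [-0.6, 0.1, -0.9]
-0.142 [-0.9, 0.7, 0.6]
-0.138 [-1.1, 0.3, -0.2]
-0.134 [-2.3, 0.6, 0.6]
-0.13 [-0.1, -0.1, -0.6]
-0.126 [-1.0, 0.2, -0.5]
-0.122 [-0.0, 0.3, 0.6]
-0.118 [-1.3, 1.3, -0.7]
-0.114 [-1.1, 1.0, -0.8]
-0.11 [0.2, 0.6, -0.9]
-0.106 [-0.0, -0.7, 0.0]
-0.102 [-1.5, 0.6, -0.2]
-0.098 [-0.0, -0.1, 0.3]
-0.094 [-0.6, 1.1, 0.5]
-0.09 [-0.4, 1.1, 0.5]
-0.086 [-0.9, 0.3, 0.3]
-0.082 [-1.0, 0.1, -1.0]
-0.078 [-0.4, 1.3, 0.3]
-0.074 [-0.2, 0.7, -0.5]
-0.07 [-0.3, 1.1, -0.5]
-0.066 [-0.7, 1.0, -0.1]
-0.062 [-1.2, -0.3, -0.7]
19.85
-0.08 0.14 [-0.52650158  0.4960098   0.37204724  2.32223737  3.50433583  0.23627703
  1.02572373]
-0.08 0.11 [-0.51913183  0.57117066  0.37091619  2.3476975   3.4475232   0.33442963
  1.07072439]
-0.08 0.065 [-0.51119905  0.69012613  0.36994536  2.37523559  3.40288839  0.47772443
  1.0937792 ]
0.01 0.065 [-0.34668012  0.70880921  0.17766161  2.13280083  3.24022066  0.2640106
  1.3030021 ]
```

View pics/w3.png

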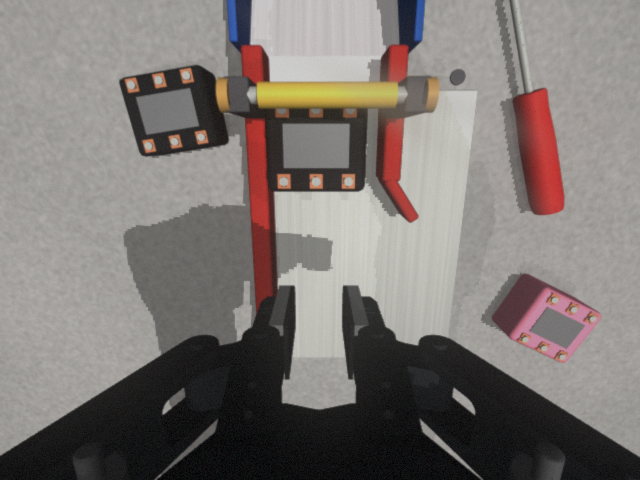

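The relay sits straight in the lane with its front at the flap. Its rear top edge is at row 190 (cols 270–365), and the hinge rod is at row 95, spanning cols 222–436. Next is the tilted push under the rod with force checks, then the retreat.

Run:
```python
from h import *
d=np.load("w3.npz");c=camera_info("wrist")
S=lambda u,v,z:((ray(c,u,v,z,(d['p'],d['q']))[:2]-H)@RS)
rear=S(317,190,.088);hg=S(328,95,.126);print("rear",rear,"hinge",hg,"fence",S(275,270,.08))
off=rear[0]+.062; y=.006
off=float(np.clip(off,.004,.012)); hx=float(np.clip(hg[0],-.003,.003))
t0=np.radians(33);t1=np.radians(38); xe=hx+.0125-off*np.cos(t1); print("off",off,"xe",xe)
tl=lambda x:np.interp(x,[-.07,-.02],[t0,t1])
arm.movep(tcp(-.08,y,.14,t0),quat(YAW,t0))
arm.line_to(tcp(-.08,y,.066,t0),.15); f0=F(); print(f0,arm.read_time())
xs=np.append(np.arange(-.075,xe-.002,.005),xe); ok=True
for x in xs:
    arm.line_to(tcp(x,y,.066,tl(x)),.08,quat(YAW,tl(x)));f=F()-f0;print(round(x,4),f.round(1).tolist())
    if np.linalg.norm(f)>15: print("STOP");ok=False;break
arm.pause(.3)
cv2.imwrite("pics/s4.png",cv2.resize(snapshot("scene")[170:320,230:430],None,fx=3,fy=3,interpolation=cv2.INTER_CUBIC))
print(arm.read_time())
```

```text
rear [-0.04961041  0.00819956] hinge [0.00131694 0.00267559] fence [-0.10634273  0.03759472]
off 0.012 xe 0.0043608068949495555
[-0.01660571  0.99720664  0.59903118] 23.2917
-0.075 [0.1, -1.7, -0.7]
-0.07 [0.1, -1.7, -1.6]
-0.065 [-0.8, -1.8, -1.1]
-0.06 [-0.4, -1.1, -0.8]
-0.055 [0.6, -2.5, -0.6]
-0.05 [-0.4, -1.5, -1.4]
-0.045 [-0.1, -1.7, -0.4]
-0.04 [-0.5, -0.2, -1.0]
-0.035 [-0.5, -0.7, -0.3]
-0.03 [0.4, -2.0, -1.1]
-0.025 [0.4, -1.0, -1.1]
-0.02 [0.2, -1.2, -0.7]
-0.015 [-0.3, -1.1, -1.3]
-0.01 [0.0, -1.2, -0.5]
-0.005 [-1.0, -0.5, -0.4]
0.0 [-0.2, -0.7, -0.2]
0.0044 [-0.5, -1.2, -1.1]
27.8917
```

View pics/s4.png

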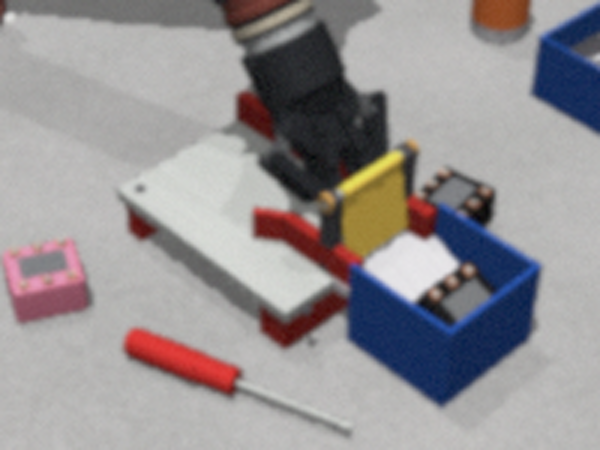

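The relay is in the bin at crop position (465,295), against the end wall. The flap at (375,215) hangs almost shut on the fingertips. I'll retreat and check.

Run:
```python
from h import *
y=.006;t1=np.radians(38);t0=np.radians(33)
arm.line_to(tcp(-.03,y,.066,t1),.08)
arm.line_to(tcp(-.075,y,.066,t0),.12,quat(YAW,t0))
arm.line_to(tcp(-.085,y,.14,t0),.2)
arm.movep(tcp(-.16,y,.26,0),quat(YAW,0))
arm.pause(.5)
a=cv2.resize(snapshot("scene")[190:310,260:430],None,fx=2.3,fy=2.3,interpolation=cv2.INTER_CUBIC)
b=cv2.resize(snapshot("wrist"),(400,300));h=max(a.shape[0],300)
o=np.zeros((h,a.shape[1]+400,3),np.uint8);o[:a.shape[0],:a.shape[1]]=a;o[:300,a.shape[1]:]=b
cv2.imwrite("pics/s5.png",o);print(o.shape,arm.read_time())
```

```text
(300, 791, 3) 32.775
```

View pics/s5.png

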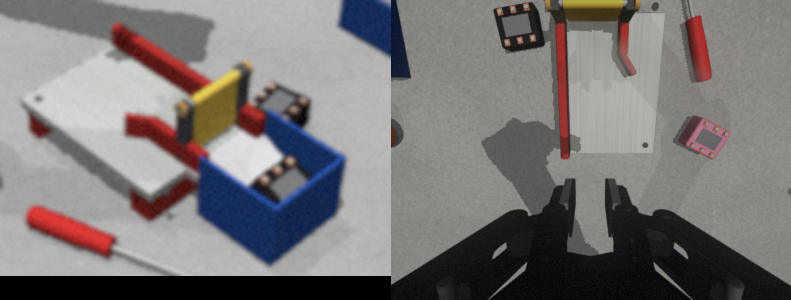

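The relay lies at the foot of the bin at (283,180), the flap at (215,105) hangs shut, the deck is empty and the other parts in view are undisturbed.

```bash
python3 -c "
from station import ticket
print(ticket.finish_job())"
```

```text
the job is handed in; nothing more can be done
None
```

The relay was pushed along the fence and out under the flap into the blue catch bin, the flap swung shut behind it, nothing else in view was moved, and the job was handed in at about 33 s of the 48 s allowed.

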